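# Hitch the video camera to the cell station and index the cell turret

### The arm

A 6-joint arm with a two-finger parallel gripper is mounted at the origin on the work surface. World frame = base frame: x ahead of the robot, y to its left, z up, the work surface at z = 0. Lengths are in mm, angles in degrees, forces in N, time in s.
With the tool pointing down it reaches from about 350 to 850 mm from the base axis. Payload 8.1 kg.
Tool frame: the origin (TCP) lies midway between the tips of the shut fingers; the grasp point (between the pads) lies 19 mm behind it; z points along the fingers, y is the line along which they close (so a half turn about z gives the same grasp; the last joint's range is limited). The gripper opens to 85 mm and grips with 20 to 120 N. Pads are 22 mm wide; open, the fingers measure 114 mm over their backs; the gripper's body (76 mm by 85 mm) begins 54 mm behind the grasp point. The pads swing forward as they close: fully open they stand 13 mm farther back than shut.
Start: joints at [64.32, 7.471, 85.268, -0, 87.261, -4.893], TCP at [212.915, 560.957, 231.292] pointing down, gripper open.
Joint ranges: [-169.43, 169.43], [-51.17, 129.36], [1.28, 143.12], [-76.62, 256.62], [0, 156.53], [-152.29, 152.29]. Speed limits (degrees/s): [136.94, 136.94, 159.86, 180, 180, 180].

### API

Orientations are given as [roll, pitch, yaw] about the fixed x, y, z axes, in that order (R = Rz(yaw) Ry(pitch) Rx(roll)).
In Python, from bench import r gives the robot as it stands. The module is installed in compiled form; this text tells all that it offers.
- The arm moves only by the tool jog_arm, never from a script. Its argument "rows" is a list of rows, each a list of 2 entries, a list of its own where there are three numbers: the shift along the tool's x, y, z in mm, then the turn, a rotation vector about the tool's x, y, z in rad. A call has 1 to 10 rows; each row is the pose to reach, as a shift and turn from the pose commanded when the call began, along the tool's axes at that moment; what a row does not reach only later rows make up. A row lasts 1/10 s, in which the tool goes at most 50 mm and 8.59 degrees, less where a joint would pass 70% of its speed; a pose out of reach is approached as far as the arm can. A call with a gripper value outside its range is refused whole. "grip" is the finger opening in mm, from 0 to 85.4, set as the call begins (left out, the last holds). The fingers move at their own pace and stop on an object; "force" is the grip in N (left out, the last holds). Time passes only in rows, so rows that repeat a pose let the fingers close. It gives the time, the measured TCP pose, the force, the opening and the grip force at its end, in the units of the state.
- r.sense(): the state, without advancing time (a new reading comes with each control period).
- r.snapshot(name): name is "scene" or "top"; returns (picture, depth): 420x560x3 uint8, blue, green, red; 420x560 float32, mm along the optical axis (not along the pixel's ray), 0 where there is no reading.
- r.camera_params(name): a dict with "fx", "fy", "cx", "cy" (pixels), "pose" (4x4, takes a point from camera to world coordinates). Camera axes: x right, y down, z forward; pixel columns grow to the right and rows downward; lengths in mm; the calibration is good to about 2 mm. A picture is of the moment at which its call begins. camera_params takes no time and is no camera call.
- r.hand_in(): hands the job in; it is judged then, once.
The state is a dict: "time": time; "joint_pos": joint angles; "qd": joint speeds; "joint_efforts": joint torques, N m; "tool_pos": TCP position; "tcp_rot": TCP orientation; "ft_force": force on the tool from outside, world axes, zero at the start; "wrist_torque": the same for the moment, N m; "finger_gap": finger opening in mm; "grip_force": force on a finger pad.
Only numpy, scipy, OpenCV 4.12 (cv2) and the standard library are available. Lean on these libraries where they do the work, as an engineer would, in place of code of your own. Each camera call takes 0.05 s, during which the arm holds its last target. There are 200 camera calls.

### The job

Get the imaging station ready for the next sample: set the camera down gently, without dropping it, over the ball stud of the station so that its foot sits flush on the saddle and the lens looks straight at the cell turret, and press its latch lever fully down to lock it on. Also turn the cell turret on by exactly one click, clockwise as seen from above, and leave it resting in that click, without disturbing the bottle, the jar or the tray on the bench.

Things in the scene. Friction and masses are not known exactly. Their poses are not given: they have to be found in the camera images.
- station: Fixed station: black base plate 355 x 110 x 12 mm. Origin on the bench midway between ball stud (x = -100 mm) and turret axis (x = +100 mm); +x runs from ball to turret, z up. The saddle is an aluminium block 110 x 76 mm, flat top 30 mm above the bench, ball stud upright in its middle. A backlight 70 mm wide, top 155 mm above the bench, stands beyond the turret at x = +181 mm.
- saddle (a point): Centre of the saddle's flat top, at the root of the ball stud; axes as the station's.
- ball (a point): Centre of the steel ball (38 mm diameter), 26 mm above the saddle's top; the neck below it is 18 mm thick, the ball's top is 75 mm above the bench.
- camera_mid (a point): Loose black camera, about 0.8 kg, standing on its foot. Middle of its box body (70 long x 50 wide x 50 mm high), straight above the foot's bore, 88 mm above the foot's underside. x = along the lens to its front, y = sideways, z = up. Grip it across the 50 mm width; centre of mass within 15 mm of the bore axis. The lens is 44 mm thick; the body's back is at x = -38 mm; the lever rises behind it.
- foot (a point): Centre of the underside of the camera's aluminium hitch foot, on the axis of its bore; axes as the camera's. The foot is a cup of 64 mm diameter on a sole 100 (x) x 64 (y) x 8 mm; its bore is open downwards, 41 mm in diameter and 47 mm deep, and goes over the 38 mm ball until the sole lies flat on the saddle.
- lens_tip (a point): Front end of the lens, on its axis: 115 mm ahead of and 88 mm above the centre of the foot's underside.
- latch (a joint): Angle of the steel latch lever at the back of the foot, rad: 0 = up, open (rising backwards at 43 degrees), 0.75 = fully down, level, locked. A jaw on it then reaches under the ball; with the lever down the foot cannot go over the ball or come off. It stays where it is left and takes 2 to 3 N at the pad.
- lever_pad (a point): Middle of the upper face of the pad at the lever's end (pad 28 x 28 mm, 10 mm thick), where it is pressed; it moves with the lever. The lever's pivot, across the camera, is at x = -26 mm, z = +40 mm from the centre of the foot's underside; this point is 82 mm from the pivot along the lever and 5 mm above the lever's mid-plane.
- turret (a joint): Angle of the cell turret, rad, growing clockwise as seen from above; it starts near 0, in a click. Six glass cells stand on it 60 degrees apart; it clicks at every 1.047 rad, either way round without end, and snaps into the nearest click when let go. Turning it takes up to 0.15 N m. The next click is 1.047.
- turret_knob (a point): Middle of the round knurled knob (40 mm diameter, 30 mm high, grip from above) on the turret's vertical axis, 161 mm above the bench; the knob's top is 15 mm above this point and the tops of the cells are 22 mm below it, 30 to 56 mm from the axis.
- amber_bottle: Amber bottle, 60 mm diameter, 140 mm high, loose; to be left alone. Origin at the centre of its underside.
- white_jar: White jar, 70 mm diameter, 90 mm high, loose; to be left alone. Origin at the centre of its underside.
- cell_tray: White divided tray 100 x 140 x 40 mm, loose; to be left alone. Origin at the centre of its underside.
Mind the look-alikes: they are no part of the job. There is more than one size of the part that bears camera_mid; the job needs the largest.

How it is judged (in metres and radians):
On the way, in this order (a step that is already met when the one before it is completed fails the run):
1. the camera's foot sits on the saddle, over the ball, with the lever still up (horizontal distance between foot and saddle below 0.005 m and z of foot in the frame of station below 0.034 m and value of joint latch below 0.4 rad), for 0.2 s.
2. the lever is pressed fully down with the foot on the saddle (horizontal distance between foot and saddle below 0.005 m and z of foot in the frame of station below 0.034 m and value of joint latch above 0.67 rad), for 0.2 s.
At the end, for the whole second after the job is handed in: At rest: foot over the ball (5 mm) and flush on the saddle (3 mm, tilt under 0.05 rad), lens front on the turret side within 16 mm of the station axis, latch above 0.67 rad, turret within 0.08 rad of the next click, 1.047; bottle, jar and tray moved under 30 mm (horizontal distance between foot and saddle below 0.005 m and z of foot in the frame of station below 0.033 m and angle between foot's own z axis and vertical below 0.05 rad and value of joint latch above 0.67 rad and x of lens_tip in the frame of station above 0 m and y of lens_tip in the frame of station between -0.016 and 0.016 m and value of joint turret between 0.967 and 1.127 rad and velocity of joint turret between -0.05 and 0.05 rad/s and linear speed of camera below 0.02 m/s); the robot touches nothing.
It fails at once if the camera is dropped (moves faster than 0.35 m/s with nothing of the robot holding it) (linear speed of camera above 0.35 m/s and contact force between camera and the fingers below 0.5 N).
It fails at once if the bottle, jar or tray is shifted by more than 30 mm (distance of any of amber_bottle, white_jar, cell_tray from where it was at the start of the episode above 0.03 m).
It also fails if it takes over 64 s, if anything falls off the work surface, if the arm or the gripper's body presses on something with over 40 N, if the wrist force passes 120 N, or if a joint passes its speed limit or range.

## Working session

There is one attempt and no reset: what is moved stays moved. The work goes in short steps, Python scripts to look and compute and a tool call to move; the robot and the scene stay as the last step left them, time stands still between calls to the robot, and variables do not carry over. Pictures are saved under pics/ and viewed, at most 10 in all, crops included, and the job is handed in when it is done.

Besides the shell and the picture viewer there is one more tool, called after "Request:" as name(argument=value, ...) on one line, values as JSON. jog_arm: Moves the arm, as the interface text tells. Its arguments: {"type":"object","properties":{"rows":{"type":"array"},"grip":{"type":"number"},"force":{"type":"number"}},"required":["rows"]}

```bash
mkdir -p pics
python3 - <<'E'
from bench import r
import cv2,numpy as np
for n in("scene","top"):
    p,d=r.snapshot(n); cv2.imwrite(f"pics/{n}0.png",p); np.save(f"{n}0.npy",d)
    c=r.camera_params(n); print(n,c["fx"],c["cx"],c["cy"],np.round(c["pose"],3).tolist())
s=r.sense();print(s)
E
```

```text
scene 466.902994634291 288.72741521379373 210.52839963276858 [[-0.207, 0.721, -0.661, 1376.483], [0.978, 0.159, -0.133, 309.939], [0.009, -0.675, -0.738, 1024.067], [0.0, 0.0, 0.0, 1.0]]
top 505.70428975860955 275.62896607188935 202.30219701359755 [[-0.022, -0.982, 0.185, 379.54], [-1.0, 0.019, -0.016, 150.733], [0.012, -0.186, -0.983, 1341.376], [0.0, 0.0, 0.0, 1.0]]
{'time': 0.1, 'joint_pos': array([ 6.43217127e+01,  7.51415713e+00,  8.53248647e+01,  8.31405818e-04,
        8.72592311e+01, -4.89211006e+00]), 'qd': array([-0.00340047, -0.02918435, -0.14666561,  0.02933891, -0.0273765 ,
       -0.13276369]), 'joint_efforts': array([ 5.53472728e-04, -5.70956969e+01, -5.01938975e+01, -3.01531354e-04,
        8.26216594e-03,  1.35979036e-05]), 'tool_pos': array([212.67738305, 560.51020512, 230.29662067]), 'tcp_rot': array([-1.79902176e+02, -9.20633470e-03,  1.59213774e+02]), 'ft_force': array([-0.9668704 , -0.58227914, -0.34717664]), 'wrist_torque': array([-0.00047179,  0.02629798,  0.02505707]), 'grip_force': 0.0, 'finger_gap': 85.39071259620765}
```

View pics/scene0.png

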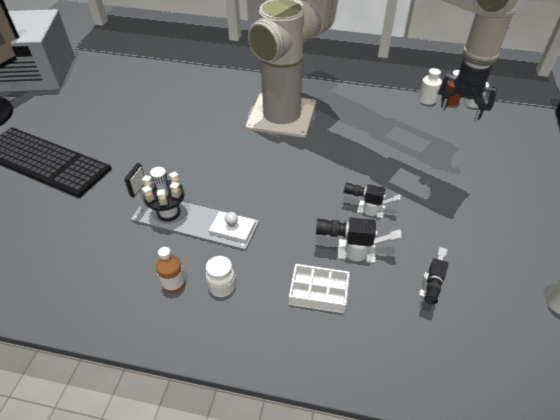

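View pics/top0.png

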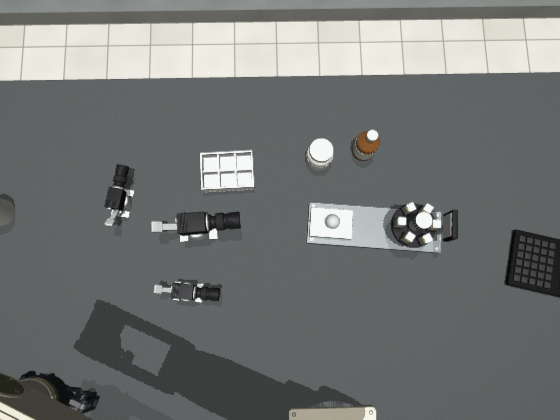

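The scene picture shows the largest camera at (358,235), the ball at (231,218) and the turret knob at (158,175). In the top picture the camera body is at (195,223), with its lens at (230,219) and lever pad at (158,227). The ball is at (333,221), the knob at (423,220), the tray at (228,171), the jar at (320,153) and the bottle at (367,143).

```bash
cat > h.py <<'E'
import numpy as np,cv2
from bench import r
def cloud(n,d=None):
    if d is None: p,d=r.snapshot(n)
    c=r.camera_params(n); v,u=np.mgrid[:420,:560]
    P=np.stack([(u-c["cx"])/c["fx"]*d,(v-c["cy"])/c["fy"]*d,d],-1)@c["pose"][:3,:3].T+c["pose"][:3,3]
    P[d==0]=np.nan
    return P
def sel(P,box,zr):  # box u0,v0,u1,v1
    u0,v0,u1,v1=box; Q=P[v0:v1,u0:u1].reshape(-1,3); return Q[(Q[:,2]>zr[0])&(Q[:,2]<zr[1])]
def rect(Q): 
    (c,s,a)=cv2.minAreaRect(Q[:,:2].astype(np.float32)); return np.round([*c,*s,a],1),np.round(np.median(Q[:,2]),1),len(Q)
E
python3 - <<'E'
from h import *
T=cloud("top",np.load("top0.npy"));S=cloud("scene",np.load("scene0.npy"))
print("bench z",np.nanmedian(T[250:290,250:290,2]),np.nanmedian(S[300:340,380:420,2]))
for nm,P,bs in(("top",T,dict(sad=(305,200,356,242),cam=(150,205,243,243),knob=(385,195,460,250),plate=(300,195,460,255))),
            ("scene",S,dict(sad=(205,205,262,246),cam=(312,212,405,262),knob=(140,160,190,215),plate=(125,165,262,248)))):
    print(nm)
    print(" ball",rect(sel(P,bs["sad"],(60,85))),np.nanmax(P[bs["sad"][1]:bs["sad"][3],bs["sad"][0]:bs["sad"][2],2]))
    print(" saddle",rect(sel(P,bs["sad"],(25,36))))
    print(" knobtop",rect(sel(P,bs["knob"],(165,185))))
    print(" plate",rect(sel(P,bs["plate"],(7,17))))
    print(" camtop",rect(sel(P,bs["cam"],(106,135))))
    for lo in range(0,140,10): 
        Q=sel(P,bs["cam"],(lo,lo+10)); 
        if len(Q)>5: print("  ",lo,len(Q),np.round(Q.min(0)),np.round(Q.max(0)))
E
```

```text
bench z -1.0699641876395845 -0.3043570562088007
top
 ball (array([569.6, -14.1,  34.1,  35.1,  77.3]), np.float64(68.5), 151) 77.63475238793535
 saddle (array([569.5, -14.2, 110.1,  77.3,  84.4]), np.float64(29.0), 950)
 knobtop (array([ 550.4, -212.5,   38.8,   40. ,   84.7]), np.float64(174.5), 243)
 plate (array([ 567.5, -157.1,  410.4,  154.5,   89.3]), np.float64(11.0), 2464)
 camtop (array([568. , 299.6,  51.2, 152.6,   4. ]), np.float64(111.1), 743)
   0 793 [527. 220.   0.] [631. 466.  10.]
   10 23 [531. 288.  10.] [599. 383.  18.]
   20 10 [535. 308.  20.] [555. 349.  28.]
   30 11 [534. 314.  30.] [545. 345.  40.]
   40 16 [534. 316.  43.] [545. 354.  49.]
   50 41 [536. 317.  50.] [570. 393.  60.]
   60 37 [538. 224.  60.] [581. 401.  69.]
   70 67 [539. 224.  70.] [585. 417.  80.]
   80 81 [538. 223.  80.] [574. 439.  90.]
   90 239 [539. 223.  90.] [593. 441. 100.]
   100 520 [538. 222. 100.] [591. 439. 110.]
   110 481 [539. 224. 110.] [591. 376. 119.]
scene
 ball (array([574.4, -14.6,  30.9,  33.9,  60.8]), np.float64(70.1), 112) 75.83348082833174
 saddle (array([572.5, -15.4, 112.8,  79.6,  83. ]), np.float64(29.8), 711)
 knobtop (array([ 554.6, -213. ,   39.8,   39.9,   11.1]), np.float64(174.9), 163)
 plate (array([ 498.8, -142.6,  318.6,  368.5,    9.6]), np.float64(12.0), 1987)
 camtop (array([575.1, 300.5,  56.7, 152. ,   8.2]), np.float64(111.6), 573)
   0 1354 [392. 194.   0.] [627. 468.  10.]
   10 114 [420. 288.  10.] [603. 388.  19.]
   20 54 [571. 305.  20.] [603. 384.  30.]
   30 71 [580. 307.  30.] [603. 381.  40.]
   40 78 [571. 305.  40.] [603. 383.  50.]
   50 96 [561. 312.  50.] [600. 390.  60.]
   60 81 [556. 306.  60.] [597. 409.  70.]
   70 111 [554. 226.  70.] [596. 415.  80.]
   80 176 [549. 224.  80.] [599. 436.  90.]
   90 258 [548. 225.  90.] [598. 441. 100.]
   100 373 [540. 222. 100.] [598. 439. 110.]
   110 413 [539. 227. 110.] [598. 375. 117.]
```

Run:
```python
import cv2
a=cv2.imread("pics/top0.png")[190:260,140:250];b=cv2.imread("pics/scene0.png")[180:270,305:415]
a=cv2.resize(a,(780,300),interpolation=2) if 0 else cv2.resize(a,None,fx=4,fy=4,interpolation=2);b=cv2.resize(b,None,fx=3,fy=3,interpolation=2)
import numpy as np
o=np.zeros((560,440,3),np.uint8);o[:280]=a;o[280:550,:330]=b;cv2.imwrite("pics/crop1.png",o)
```

```text
(no output)
```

View pics/crop1.png

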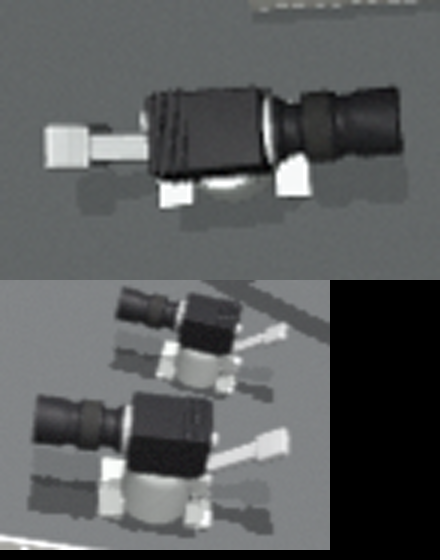

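The crop shows the large camera's lens pointing to the right, towards the turret. Its lever is up at the left, and the lens tip (tile pixel 400,120) and pad (67,146) show a small yaw.

Run:
```python
from h import *
for n,b in(("top",(150,205,243,243)),("scene",(312,212,405,262))):
    P=cloud(n,np.load(n+"0.npy"))
    Q=sel(P,b,(84,125))
    ys,ms=[],[]
    for y in range(226,375,6):
        q=Q[abs(Q[:,1]-y)<3]
        # body: top only
        q=q[q[:,2]>(106 if y>305 else 90)]
        if len(q)>5: ys.append(y);ms.append((q[:,0].min()+q[:,0].max())/2)
    ys=np.array(ys);ms=np.array(ms); f=np.polyfit(ys,ms,1)
    print(n,np.round(ms,1),"slope",f[0],"deg",np.degrees(np.arctan(f[0])),"x at 338",np.polyval(f,338))
    B=sel(P,b,(110,120)); B=B[B[:,1]>304]; print(" bodytop",rect(B), B[:,1].min(),B[:,1].max())
    pad=Q[Q[:,1]>408]; print(" pad",pad[:,:3].mean(0),pad.min(0),pad.max(0))
    print(" lens front y",np.sort(Q[:,1])[:8].round(1))
```

```text
top [571.8 571.8 571.9 572.  571.1 569.6 570.  569.3 569.7 570.  567.4 567.5
 567.6 566.2 567.4 567.3 567.1 566.3 566.4 565.5 565.4 563.8 564.4 564.1
 564. ] slope -0.05859618907819367 deg -3.3534797650363415 x at 338 565.5629087379028
 bodytop (array([564.9, 340.2,  51. ,  70.3,   3.3]), np.float64(112.5), 447) 304.6225539653601 376.49960614623353
 pad [559.46125221 428.62726191  92.93812369] [545.9822447  410.18198964  84.14568763] [574.0498284  441.12547674 102.82359021]
 lens front y [222.2 222.3 222.4 222.8 223.3 224.1 224.2 224.3]
scene [578.2 581.6 578.8 578.5 580.3 579.1 579.  578.8 576.6 576.9 576.3 574.8
 577.2 570.2 571.7 572.  572.7 570.8 568.3 570.8 568.4 566.6 569.3 567.1
 568.4] slope -0.10006112442041379 deg -5.714060612861895 x at 338 570.0895116782863
 bodytop (array([568.6, 339.2,  56.8,  69.1,   4.2]), np.float64(112.9), 377) 305.2411127662618 375.48174742309675
 pad [565.59781028 427.98709871  93.05325524] [547.81977843 413.47021796  84.0354068 ] [578.6675215  440.90813158 103.34231754]
 lens front y [221.9 222.4 222.9 223.  223.3 223.6 223.9 224. ]
```

```bash
cat >> h.py <<'E'
from scipy.spatial.transform import Rotation as Ro
def go(x,y,z,yaw):
    s=r.sense(); R=Ro.from_euler("xyz",s["tcp_rot"],degrees=True); G=Ro.from_euler("xyz",[180,0,yaw],degrees=True)
    sh=R.inv().apply(np.array([x,y,z])-s["tool_pos"]); rv=(R.inv()*G).as_rotvec()
    print("t",round(s["time"],1),"at",s["tool_pos"].round(1),s["tcp_rot"].round(2),"gap",round(s["finger_gap"],1),"F",s["ft_force"].round(1)); print("shift",sh.round(1).tolist(),"turn",rv.round(3).tolist())
E
python3 -c "
from h import *
go(567.5,338,180,93.35)"
```

```text
t 0.1 at [212.7 560.5 230.3] [-1.7990e+02 -1.0000e-02  1.5921e+02] gap 85.4 F [-1.  -0.6 -0.3]
shift [-410.7, -82.0, 50.4] turn [-0.002, 0.001, 1.15]
```

Request:
jog_arm(rows=[[[-41,-8,5],[0,0,0.115]],[[-82,-16,10],[0,0,0.23]],[[-123,-24,15],[0,0,0.345]],[[-164,-33,20],[0,0,0.46]],[[-205,-41,25],[0,0,0.575]],[[-246,-49,30],[0,0,0.69]],[[-287,-57,35],[0,0,0.805]],[[-329,-66,40],[0,0,0.92]],[[-370,-74,45],[0,0,1.035]],[[-410.7,-82,50.4],[0,0,1.15]]], grip=85, force=80)

```text
time: 1.1
tool_pos: [568.9, 337.2, 180.2]
tcp_rot: [-180.0, 0.0, 93.0]
ft_force: [0.3, -0.5, -0.0]
finger_gap: 84.8
grip_force: 0.0
```

Request:
jog_arm(rows=[[[0,0,0],[0,0,0]],[[0,0,0],[0,0,0]],[[0,0,0],[0,0,0]]])

```text
time: 1.4
tool_pos: [567.0, 339.1, 180.6]
tcp_rot: [-179.9, -0.0, 93.4]
ft_force: [-0.4, 0.5, -0.3]
finger_gap: 85.1
grip_force: 0.0
```

```bash
python3 -c "
from h import *
go(567.5,338,72,93.35)
p,d=r.snapshot('scene');cv2.imwrite('pics/s1.png',cv2.resize(p[120:330,230:510],(800,600)))"
```

```text
t 1.4 at [567.  339.1 180.6] [-1.7994e+02 -1.0000e-02  9.3400e+01] gap 85.1 F [-0.4  0.5 -0.3]
shift [-1.1, 0.6, 108.6] turn [-0.001, -0.0, 0.001]
```

View pics/s1.png

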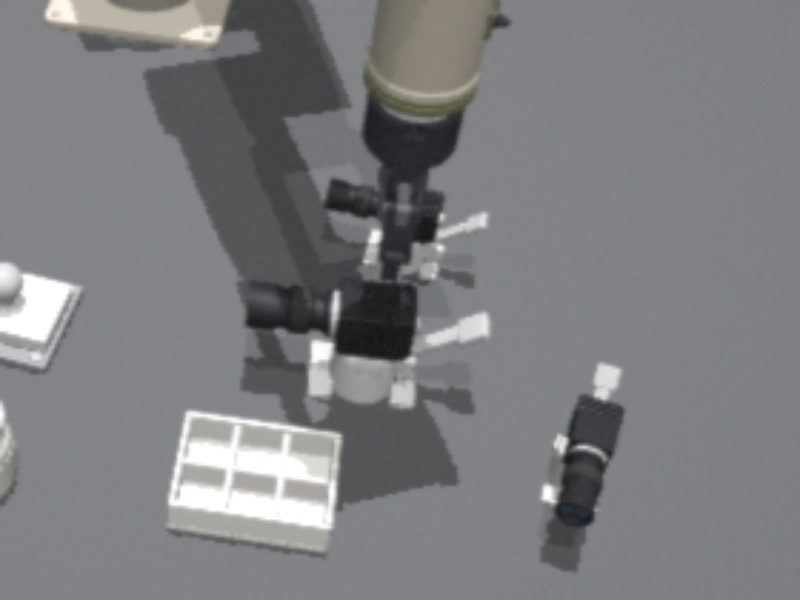

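The gripper (crop 400,240) is hovering over the large camera body (375,320) with the fingers closing across it, and nothing is in the way. I'll descend and grip.

Request:
jog_arm(rows=[[[-1,0.6,15],[0,0,0]],[[-1,0.6,30],[0,0,0]],[[-1,0.6,45],[0,0,0]],[[-1,0.6,60],[0,0,0]],[[-1,0.6,75],[0,0,0]],[[-1,0.6,88],[0,0,0]],[[-1,0.6,98],[0,0,0]],[[-1,0.6,105],[0,0,0]],[[-1,0.6,108],[0,0,0]],[[-1,0.6,108],[0,0,0]]])

```text
time: 2.45
tool_pos: [568.4, 337.6, 72.7]
tcp_rot: [-180.0, 0.0, 93.3]
ft_force: [0.8, -0.4, 0.4]
finger_gap: 85.3
grip_force: 0.0
```

Request:
jog_arm(rows=[[[0,0,0],[0,0,0]],[[0,0,0],[0,0,0]],[[0,0,0],[0,0,0]],[[0,0,0],[0,0,0]],[[0,0,0],[0,0,0]],[[0,0,0],[0,0,0]]], grip=40, force=80)

```text
time: 3.05
tool_pos: [568.8, 337.9, 74.0]
tcp_rot: [179.9, -0.0, 93.3]
ft_force: [-2.5, -0.1, 6.2]
finger_gap: 49.0
grip_force: 84.4
```

Request:
jog_arm(rows=[[[0,0,-4],[0,0,0]],[[0,0,-12],[0,0,0]],[[0,0,-24],[0,0,0]],[[0,0,-38],[0,0,0]],[[0,0,-53],[0,0,0]],[[0,0,-68],[0,0,0]],[[0,0,-82],[0,0,0]],[[0,0,-93],[0,0,0]],[[0,0,-98],[0,0,0]],[[0,0,-100],[0,0,0]]])

```text
time: 4.05
tool_pos: [568.8, 337.7, 173.8]
tcp_rot: [179.9, -0.0, 93.3]
ft_force: [-0.5, 0.1, -6.5]
finger_gap: 49.0
grip_force: 84.2
```

```bash
python3 -c "
from h import *
go(571.5,-14.5,174,84.4)"
```

```text
t 4.0 at [568.8 337.7 173.8] [ 1.7994e+02 -2.0000e-02  9.3320e+01] gap 49.0 F [-0.5  0.1 -6.5]
shift [-351.8, -17.7, -0.4] turn [0.001, -0.0, 0.156]
```

Request:
jog_arm(rows=[[[-5,0,0],[0,0,0]],[[-16,-1,0],[0,0,0.01]],[[-32,-2,0],[0,0,0.02]],[[-51,-3,0],[0,0,0.03]],[[-72,-4,0],[0,0,0.04]],[[-94,-5,0],[0,0,0.05]],[[-116,-6,0],[0,0,0.06]],[[-138,-7,0],[0,0,0.07]],[[-160,-8,0],[0,0,0.08]],[[-182,-9,0],[0,0,0.09]]])

```text
time: 5.05
tool_pos: [569.6, 152.7, 172.8]
tcp_rot: [-180.0, 0.0, 88.0]
ft_force: [0.3, 0.3, -7.8]
finger_gap: 49.0
grip_force: 84.3
```

```bash
python3 -c "
from h import *
go(572.8,-14.6,174,84.4)"
```

```text
t 5.0 at [569.6 152.7 172.8] [-1.7999e+02  3.0000e-02  8.8050e+01] gap 49.0 F [ 0.3  0.3 -7.8]
shift [-167.1, 8.9, -1.2] turn [-0.0, 0.0, 0.064]
```

Request:
jog_arm(rows=[[[-22,1,0],[0,0,0.01]],[[-44,2,0],[0,0,0.02]],[[-66,3,0],[0,0,0.03]],[[-88,5,0],[0,0,0.04]],[[-110,6,0],[0,0,0.05]],[[-130,7,0],[0,0,0.06]],[[-147,8,0],[0,0,0.064]],[[-160,9,0],[0,0,0.064]],[[-166,9,0],[0,0,0.064]],[[-167,9,0],[0,0,0.064]]])

```text
time: 6.05
tool_pos: [573.5, -12.6, 172.9]
tcp_rot: [-180.0, -0.0, 84.4]
ft_force: [0.1, 0.6, -8.6]
finger_gap: 49.3
grip_force: 84.4
```

Request:
jog_arm(rows=[[[0,0,0],[0,0,0]],[[0,0,0],[0,0,0]],[[0,0,0],[0,0,0]],[[0,0,0],[0,0,0]]])

```text
time: 6.45
tool_pos: [573.7, -11.3, 172.9]
tcp_rot: [-180.0, -0.0, 84.5]
ft_force: [0.4, -0.1, -7.6]
finger_gap: 49.2
grip_force: 84.4
```

Run:
```python
from h import *
go(572.8,-14.6,174,84.4)
for n in("scene","top"):
    p,d=r.snapshot(n);cv2.imwrite(f'pics/{n}2.png',p);np.save(n+"2.npy",d)
a=cv2.imread('pics/scene2.png')[110:260,130:310];b=cv2.imread('pics/top2.png')[170:270,270:470]
o=np.zeros((600,800,3),np.uint8);o[:300,:360]=cv2.resize(a,None,fx=2,fy=2);o[300:,:600]=cv2.resize(b,None,fx=3,fy=3);cv2.imwrite('pics/c2.png',o)
```

```text
t 6.5 at [573.7 -11.3 172.9] [-180.     -0.     84.55] gap 49.2 F [ 0.4 -0.1 -7.6]
shift [-3.4, -0.5, -1.1] turn [-0.0, -0.0, 0.003]
```

View pics/c2.png

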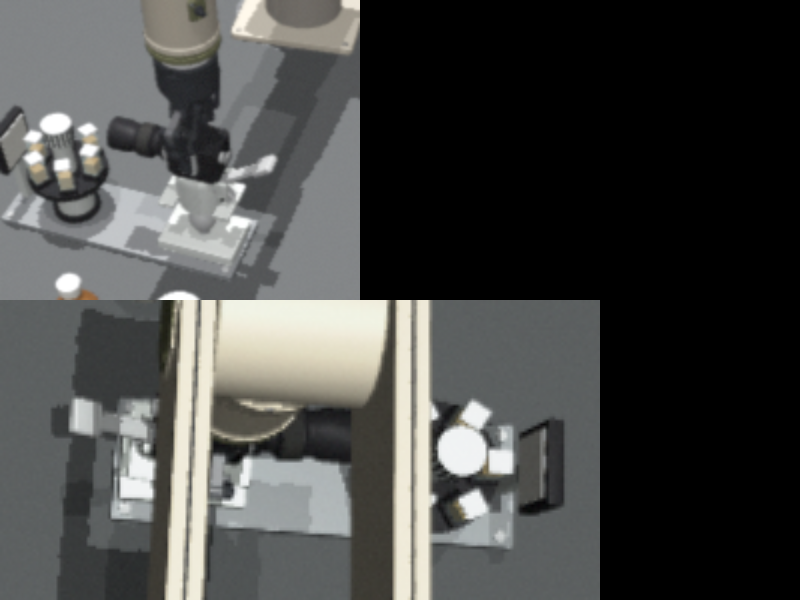

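The camera hangs upright, with the cup (scene tile 200,190) over the ball (200,222) and the lens pointing at the turret. I'll check for slip by comparing the scene-view measurements before and after.

Run:
```python
from h import *
def loc(P,b,tcp,yaw,zoff):
    Q=P[b[1]:b[3],b[0]:b[2]].reshape(-1,3)-[*tcp,0]; a=np.radians(yaw)
    X=-(Q[:,0]*np.cos(a)+Q[:,1]*np.sin(a)); Y=-(-Q[:,0]*np.sin(a)+Q[:,1]*np.cos(a)) # X to the lens
    Z=Q[:,2]-zoff; return np.stack([X,Y,Z],1)
for n,f,b,tcp,yaw,z in(("scene",0,(312,205,405,262),(568.8,337.9),93.3,0),("scene",2,(180,160,270,232),(573.7,-11.3),84.55,98.9)):
    L=loc(cloud(n,np.load(f"{n}{f}.npy")),b,tcp,yaw,z)
    Le=L[(L[:,2]>80)&(L[:,2]<114)&(L[:,0]>60)&(L[:,0]<125)&(abs(L[:,1])<30)]
    Pd=L[(L[:,2]>82)&(L[:,2]<106)&(L[:,0]<-72)&(L[:,0]>-120)&(abs(L[:,1])<30)]
    So=L[(L[:,2]>4)&(L[:,2]<13)&(abs(L[:,0])<60)&(abs(L[:,1])<45)]
    q=lambda a:np.round(np.percentile(a,[2,50,98]),1) if len(a) else None
    print(f,"lens X",q(Le[:,0]),"Y",q(Le[:,1]),"Z",q(Le[:,2]),len(Le),"\n pad X",q(Pd[:,0]),"Y",q(Pd[:,1]),"Z",q(Pd[:,2]),len(Pd),"\n sole X",q(So[:,0]),"Y",q(So[:,1]),"Z",q(So[:,2]),len(So))
P=cloud("scene",np.load("scene2.npy"));Q=sel(P,(205,205,262,250),(25,36));print("saddle",rect(Q))
```

```text
0 lens X [ 61.2  88.4 114.7] Y [-12.8  13.1  23.1] Z [ 81.3 104.  111.4] 338 
 pad X [-102.4  -89.8  -77.9] Y [-13.5   2.4  14.6] Z [ 83.8  93.2 100.7] 104 
 sole X [-46.2  33.1  50.6] Y [-28.6  16.   32.6] Z [ 4.4  8.  12.5] 253
2 lens X [ 61.3  88.5 115.1] Y [-10.9  14.1  23.4] Z [ 81.4 103.9 111.1] 322 
 pad X [-103.8  -93.7  -77.3] Y [-12.1   3.7  16. ] Z [ 83.2  94.3 101.9] 90 
 sole X [-49.4 -25.3  49.7] Y [-28.3  17.4  33. ] Z [ 4.5  7.9 12.6] 251
saddle (array([573. , -15.2, 111.8,  80.1,  85.2]), np.float64(29.9), 655)
```

Request:
jog_arm(rows=[[[-2,-0.4,4],[0,0,0]],[[-3.5,-0.6,8],[0,0,0]],[[-3.5,-0.6,12],[0,0,0]],[[-3.5,-0.6,16],[0,0,0]],[[-3.5,-0.6,18],[0,0,0]],[[-3.5,-0.6,18],[0,0,0]],[[-3.5,-0.6,18],[0,0,0]],[[-3.5,-0.6,18],[0,0,0]]])

```text
time: 7.35
tool_pos: [572.9, -15.3, 155.2]
tcp_rot: [180.0, 0.0, 84.5]
ft_force: [0.4, -0.1, -6.8]
finger_gap: 49.0
grip_force: 84.4
```

Run:
```python
from h import *
go(572.7,-14.8,142,84.4)
```

```text
t 7.3 at [572.9 -15.3 155.2] [179.97   0.    84.51] gap 49.0 F [ 0.4 -0.1 -6.8]
shift [0.4, -0.3, 13.2] turn [0.0, 0.0, 0.002]
```

Request:
jog_arm(rows=[[[0.4,-0.2,3],[0,0,0]],[[0.4,-0.2,6],[0,0,0]],[[0.4,-0.2,9],[0,0,0]],[[0.4,-0.2,11],[0,0,0]],[[0.4,-0.2,13],[0,0,0]],[[0.4,-0.2,15],[0,0,0]],[[0.4,-0.2,17],[0,0,0]],[[0.4,-0.2,17],[0,0,0]]])

```text
time: 8.15
tool_pos: [572.3, -14.8, 137.5]
tcp_rot: [-180.0, 0.0, 84.5]
ft_force: [0.1, -0.8, -7.8]
finger_gap: 49.1
grip_force: 84.4
```

Request:
jog_arm(rows=[[[0,0,1.5],[0,0,0]],[[0,0,3],[0,0,0]],[[0,0,4.5],[0,0,0]],[[0,0,6],[0,0,0]],[[0,0,7],[0,0,0]],[[0,0,8],[0,0,0]]])

```text
time: 8.75
tool_pos: [572.5, -14.9, 129.8]
tcp_rot: [-180.0, 0.0, 84.5]
ft_force: [0.1, -0.6, -7.8]
finger_gap: 49.1
grip_force: 84.4
```

Request:
jog_arm(rows=[[[0,0,2],[0,0,0]],[[0,0,4],[0,0,0]],[[0,0,6],[0,0,0]],[[0,0,8],[0,0,0]],[[0,0,10],[0,0,0]],[[0,0,12],[0,0,0]],[[0,0,14],[0,0,0]],[[0,0,16],[0,0,0]],[[0,0,18],[0,0,0]],[[0,0,20],[0,0,0]]])

```text
time: 9.75
tool_pos: [572.6, -14.8, 109.7]
tcp_rot: [180.0, -0.0, 84.5]
ft_force: [-0.1, -0.4, -7.4]
finger_gap: 49.4
grip_force: 84.4
```

Request:
jog_arm(rows=[[[0,0,1],[0,0,0]],[[0,0,2],[0,0,0]],[[0,0,3],[0,0,0]],[[0,0,4],[0,0,0]],[[0,0,5],[0,0,0]],[[0,0,5],[0,0,0]]])

```text
time: 10.35
tool_pos: [572.4, -14.8, 104.7]
tcp_rot: [-180.0, 0.0, 84.5]
ft_force: [-0.0, 0.6, -7.5]
finger_gap: 49.2
grip_force: 84.4
```

Request:
jog_arm(rows=[[[0,0,0.5],[0,0,0]],[[0,0,1],[0,0,0]],[[0,0,1.5],[0,0,0]],[[0,0,1.5],[0,0,0]]])

```text
time: 10.75
tool_pos: [572.7, -14.9, 104.0]
tcp_rot: [180.0, 0.0, 84.5]
ft_force: [-4.3, -0.1, -1.9]
finger_gap: 49.2
grip_force: 84.9
```

Request:
jog_arm(rows=[[[0,0,0.5],[0,0,0]],[[0,0,1],[0,0,0]],[[0,0,1],[0,0,0]]])

```text
time: 11.05
tool_pos: [572.7, -14.9, 104.0]
tcp_rot: [180.0, 0.0, 84.5]
ft_force: [-9.4, -0.5, 7.2]
finger_gap: 49.1
grip_force: 86.1
```

Seated. The seating height is right, since TCP 104 mm puts the foot at 30 mm. I'll release.

Request:
jog_arm(rows=[[[0,0,-1],[0,0,0]],[[0,0,-1],[0,0,0]],[[0,0,-1],[0,0,0]],[[0,0,-1],[0,0,0]],[[0,0,-1],[0,0,0]],[[0,0,-1],[0,0,0]]], grip=85)

```text
time: 11.65
tool_pos: [572.6, -14.9, 103.4]
tcp_rot: [180.0, 0.0, 84.5]
ft_force: [0.6, 0.3, -0.4]
finger_gap: 84.6
grip_force: 0.0
```

Request:
jog_arm(rows=[[[0,0,-5],[0,0,0]],[[0,0,-15],[0,0,0]],[[0,0,-28],[0,0,0]],[[0,0,-42],[0,0,0]],[[0,0,-56],[0,0,0]],[[0,0,-70],[0,0,0]],[[0,0,-80],[0,0,0]],[[0,0,-85],[0,0,0]]])

```text
time: 12.45
tool_pos: [573.3, -14.9, 190.3]
tcp_rot: [179.9, 0.0, 84.5]
ft_force: [0.3, 0.2, -0.7]
finger_gap: 85.1
grip_force: 0.0
```

Run:
```python
from h import *
p,d=r.snapshot("scene");cv2.imwrite('pics/scene3.png',p);P=cloud("scene",d)
cv2.imwrite('pics/c3.png',cv2.resize(p[110:260,130:310],None,fx=4,fy=4))
a=np.radians(84.5)
Q=P[150:262,170:285].reshape(-1,3)-[572.5,-14.8,30]
L=np.stack([-(Q[:,0]*np.cos(a)+Q[:,1]*np.sin(a)),Q[:,0]*np.sin(a)-Q[:,1]*np.cos(a),Q[:,2]],1)
q=lambda a:np.round(np.percentile(a,[2,50,98]),1) if len(a) else None
for nm,m in(("lens",(L[:,2]>80)&(L[:,2]<114)&(L[:,0]>60)&(L[:,0]<125)&(abs(L[:,1])<30)),("pad",(L[:,2]>82)&(L[:,2]<106)&(L[:,0]<-72)&(L[:,0]>-120)&(abs(L[:,1])<30))):
    print(nm,*[q(L[m][:,i]) for i in range(3)])
# press pose: pad middle with the lever up: local x=-26-82cos43-5sin43 .. 
t=np.radians(43);X=-26-82*np.cos(t)+5*np.sin(t);Z=40+82*np.sin(t)+5*np.cos(t)
f=lambda X,Z:(572.5-X*np.cos(a),-14.8-X*np.sin(a),30+Z)
print("pad up",X,Z,np.round(f(X,Z),1),"pad down",np.round(f(-108,45),1))
go(*f(X,Z+40),84.5)
```

```text
lens [ 60.6  89.4 114.4] [-12.8  12.5  23.2] [ 82.6 103.7 111.2]
pad [-103.9  -92.3  -75.2] [-11.8   3.7  14.3] [ 82.6  93.5 101.6]
pad up -82.56101173245949 99.58063403322073 [580.4  67.4 129.6] pad down [582.9  92.7  75. ]
t 12.5 at [573.3 -15.  190.4] [1.7987e+02 1.0000e-02 8.4500e+01] gap 85.1 F [ 0.1 -0.4  0.7]
shift [82.6, -0.9, 20.8] turn [0.002, 0.0, -0.0]
```

View pics/c3.png

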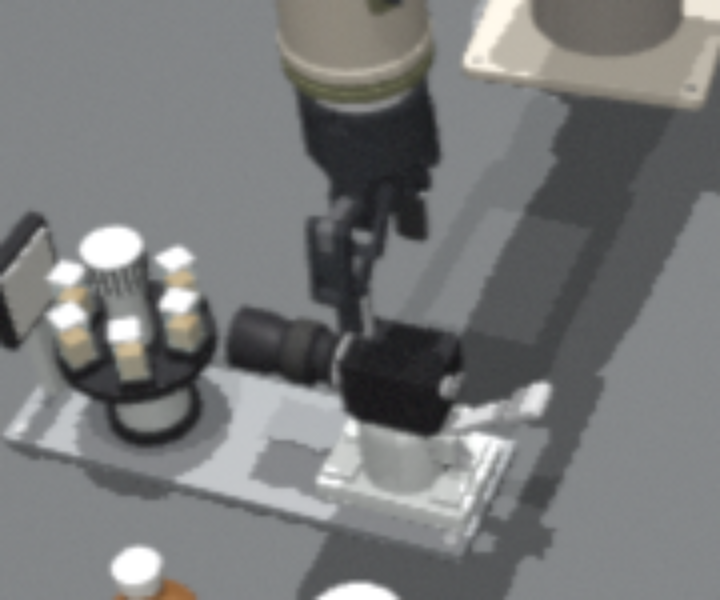

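The camera stands flush on the saddle with the lens facing the turret. The lever is up at (540,395) in the crop. Next I'll shut the fingers and press the pad.

Request:
jog_arm(rows=[[[12,0,0],[0,0,0]],[[30,0,0],[0,0,0]],[[50,0,0],[0,0,0]],[[70,-0.5,0],[0,0,0]],[[88,-0.9,5],[0,0,0]],[[98,-0.9,15],[0,0,0]],[[102,-0.9,26],[0,0,0]],[[102,-0.9,35],[0,0,0]],[[102,-0.9,40],[0,0,0]],[[102,-0.9,40],[0,0,0]]], grip=0, force=40)

```text
time: 13.5
tool_pos: [580.6, 86.0, 146.8]
tcp_rot: [-179.9, 0.0, 84.5]
ft_force: [-0.3, -0.4, -0.4]
finger_gap: 0.2
grip_force: 0.0
```

Request:
jog_arm(rows=[[[0,0,4],[0,0,0]],[[0,0,8],[0,0,0]],[[0,0,12],[0,0,0]],[[0,0,17],[0,0,0]],[[0,0,22],[0,0,0]],[[0,0,27],[0,0,0]]])

```text
time: 14.1
tool_pos: [582.0, 87.2, 121.7]
tcp_rot: [179.9, -0.0, 84.5]
ft_force: [1.4, 2.1, 3.5]
finger_gap: -0.1
grip_force: 1.6
```

Request:
jog_arm(rows=[[[0,0,4],[0,0,0]],[[0,0,8],[0,0,0]],[[0,0,12],[0,0,0]],[[0,0,16],[0,0,0]],[[0,0,20],[0,0,0]],[[0,0,24],[0,0,0]],[[0,0,28],[0,0,0]],[[0,0,32],[0,0,0]],[[0,0,36],[0,0,0]],[[0,0,39],[0,0,0]]])

```text
time: 15.1
tool_pos: [581.4, 86.8, 82.0]
tcp_rot: [-180.0, -0.0, 84.5]
ft_force: [-0.6, 1.2, 1.0]
finger_gap: -0.1
grip_force: 0.8
```

Request:
jog_arm(rows=[[[0,0,1],[0,0,0]],[[0,0,2],[0,0,0]],[[0,0,3],[0,0,0]],[[0,0,4],[0,0,0]],[[0,0,5],[0,0,0]],[[0,0,5],[0,0,0]]])

```text
time: 15.7
tool_pos: [581.4, 86.7, 77.3]
tcp_rot: [-180.0, 0.0, 84.5]
ft_force: [0.4, -0.5, -0.5]
finger_gap: -0.1
grip_force: 0.1
```

Request:
jog_arm(rows=[[[0,0,1],[0,0,0]],[[0,0,2],[0,0,0]],[[0,0,2.5],[0,0,0]],[[0,0,2.5],[0,0,0]]])

```text
time: 16.1
tool_pos: [581.5, 86.8, 75.0]
tcp_rot: [180.0, -0.0, 84.5]
ft_force: [-0.6, 1.6, 3.2]
finger_gap: -0.1
grip_force: 1.3
```

Run:
```python
from h import *
p,d=r.snapshot("scene");P=cloud("scene",d)
cv2.imwrite('pics/c4.png',cv2.resize(p[110:260,130:310],None,fx=4,fy=4))
```

```text
(no output)
```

View pics/c4.png

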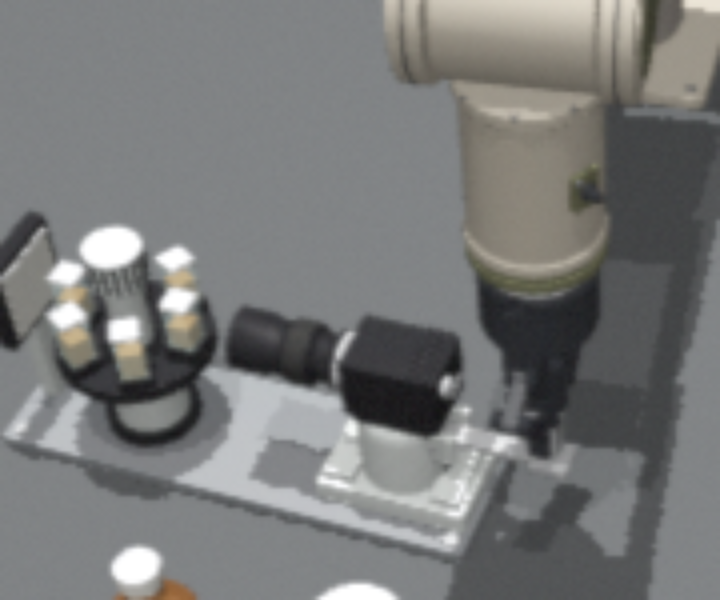

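The fingers are pressing the pad at (545,460) and the lever is almost level, with the camera still flush. I'll press on to the end stop.

Request:
jog_arm(rows=[[[0,0,0.5],[0,0,0]],[[0,0,1],[0,0,0]],[[0,0,1],[0,0,0]],[[0,0,1],[0,0,0]]])

```text
time: 16.55
tool_pos: [581.8, 86.9, 74.7]
tcp_rot: [180.0, -0.0, 84.5]
ft_force: [-3.2, 1.9, 7.0]
finger_gap: 0.4
grip_force: 3.9
```

Request:
jog_arm(rows=[[[0,0,0.5],[0,0,0]],[[0,0,0.5],[0,0,0]],[[0,0,0.5],[0,0,0]]])

```text
time: 16.85
tool_pos: [581.9, 87.1, 74.5]
tcp_rot: [179.9, -0.0, 84.5]
ft_force: [-2.7, 2.8, 8.4]
finger_gap: -0.1
grip_force: 4.4
```

Request:
jog_arm(rows=[[[0,0,-5],[0,0,0]],[[0,0,-20],[0,0,0]],[[0,0,-40],[0,0,0]],[[0,0,-60],[0,0,0]],[[0,0,-80],[0,0,0]],[[0,0,-100],[0,0,0]],[[0,0,-120],[0,0,0]],[[0,0,-135],[0,0,0]],[[0,0,-145],[0,0,0]],[[0,0,-150],[0,0,0]]])

```text
time: 17.85
tool_pos: [581.8, 86.7, 224.7]
tcp_rot: [179.9, -0.0, 84.5]
ft_force: [-0.1, 0.3, 0.8]
finger_gap: 0.2
grip_force: 0.0
```

Run:
```python
from h import *
go(553.5,-213,220,114.5)
p,d=r.snapshot("scene");P=cloud("scene",d)
a=np.radians(84.5)
Q=P[150:262,170:285].reshape(-1,3)-[572.5,-14.8,30]
L=np.stack([-(Q[:,0]*np.cos(a)+Q[:,1]*np.sin(a)),Q[:,0]*np.sin(a)-Q[:,1]*np.cos(a),Q[:,2]],1)
q=lambda a:np.round(np.percentile(a,[2,50,98]),1) if len(a) else None
for nm,m in(("lens",(L[:,2]>80)&(L[:,2]<114)&(L[:,0]>60)&(L[:,0]<125)&(abs(L[:,1])<30)),("pad",(L[:,2]>25)&(L[:,2]<106)&(L[:,0]<-92)&(L[:,0]>-130)&(abs(L[:,1])<30))):
    print(nm,*[q(L[m][:,i]) for i in range(3)])
```

```text
t 17.9 at [581.8  86.7 224.7] [ 1.7992e+02 -1.0000e-02  8.4490e+01] gap 0.2 F [-0.1  0.3  0.8]
shift [-301.1, 0.5, 4.6] turn [0.001, 0.0, -0.524]
lens [ 61.3  88.4 115.7] [-12.1  13.   22.8] [ 82.1 103.5 111.3]
pad [-120.4 -107.5  -92.7] [-13.7   2.9  16.1] [37.5 43.8 47.4]
```

The pad is level at about 45 mm above the foot, so the latch is down, and the camera hasn't moved. Now for the turret.

Request:
jog_arm(rows=[[[-20,0,0],[0,0,-0.05]],[[-55,0,0],[0,0,-0.11]],[[-95,0,0],[0,0,-0.17]],[[-135,0,0],[0,0,-0.23]],[[-175,0,0],[0,0,-0.29]],[[-215,0,0],[0,0,-0.35]],[[-250,0,0],[0,0,-0.41]],[[-280,0,0],[0,0,-0.47]],[[-297,0.5,3],[0,0,-0.52]],[[-301,0.5,4],[0,0,-0.524]]], grip=85)

```text
time: 18.9
tool_pos: [552.0, -214.6, 217.8]
tcp_rot: [-179.9, -0.1, 114.4]
ft_force: [0.1, 0.2, 0.3]
finger_gap: 85.0
grip_force: 0.0
```

Request:
jog_arm(rows=[[[0,0,0],[0,0,0]],[[0,0,0],[0,0,0]],[[0,0,0],[0,0,0]]])

```text
time: 19.2
tool_pos: [553.3, -211.7, 219.4]
tcp_rot: [180.0, -0.0, 114.6]
ft_force: [0.3, 0.1, -0.4]
finger_gap: 85.3
grip_force: 0.0
```

Run:
```python
from h import *
go(553.5,-213,151,114.5)
```

```text
t 19.2 at [ 553.3 -211.7  219.4] [ 1.8000e+02 -2.0000e-02  1.1456e+02] gap 85.3 F [ 0.3  0.1 -0.4]
shift [-1.3, -0.4, 68.4] turn [0.0, -0.0, 0.001]
```

Request:
jog_arm(rows=[[[-1,-0.4,8],[0,0,0]],[[-1,-0.4,18],[0,0,0]],[[-1,-0.4,28],[0,0,0]],[[-1,-0.4,38],[0,0,0]],[[-1,-0.4,48],[0,0,0]],[[-1,-0.4,56],[0,0,0]],[[-1,-0.4,63],[0,0,0]],[[-1,-0.4,67],[0,0,0]],[[-1,-0.4,68],[0,0,0]],[[-1,-0.4,68],[0,0,0]]])

```text
time: 20.2
tool_pos: [553.2, -214.0, 151.5]
tcp_rot: [180.0, 0.0, 114.5]
ft_force: [0.3, 0.3, 0.7]
finger_gap: 84.8
grip_force: 0.0
```

Request:
jog_arm(rows=[[[0,0,0],[0,0,0]],[[0,0,0],[0,0,0]],[[0,0,0],[0,0,0]],[[0,0,0],[0,0,0]],[[0,0,0],[0,0,0]],[[0,0,0],[0,0,0]]], grip=32, force=40)

```text
time: 20.8
tool_pos: [552.3, -214.6, 152.2]
tcp_rot: [-179.9, 0.0, 114.5]
ft_force: [-6.5, -0.7, 6.6]
finger_gap: 38.8
grip_force: 40.7
```

Request:
jog_arm(rows=[[[0,0,0],[0,0,0.06]],[[0,0,0],[0,0,0.12]],[[0,0,0],[0,0,0.18]],[[0,0,0],[0,0,0.24]],[[0,0,0],[0,0,0.3]],[[0,0,0],[0,0,0.36]],[[0,0,0],[0,0,0.42]],[[0,0,0],[0,0,0.48]],[[0,0,0],[0,0,0.54]],[[0,0,0],[0,0,0.6]]])

```text
time: 21.8
tool_pos: [552.2, -214.6, 152.2]
tcp_rot: [-179.9, 0.1, 80.0]
ft_force: [-6.9, -0.6, 7.4]
finger_gap: 39.0
grip_force: 40.8
```

Request:
jog_arm(rows=[[[0,0,0],[0,0,0.06]],[[0,0,0],[0,0,0.12]],[[0,0,0],[0,0,0.18]],[[0,0,0],[0,0,0.24]],[[0,0,0],[0,0,0.3]],[[0,0,0],[0,0,0.36]],[[0,0,0],[0,0,0.41]],[[0,0,0],[0,0,0.45]],[[0,0,0],[0,0,0.45]],[[0,0,0],[0,0,0.45]]])

```text
time: 22.8
tool_pos: [552.1, -214.5, 152.1]
tcp_rot: [-179.9, 0.1, 54.3]
ft_force: [-6.2, -1.0, 5.9]
finger_gap: 38.6
grip_force: 40.8
```

Open and rise.

Request:
jog_arm(rows=[[[0,0,0],[0,0,0]],[[0,0,0],[0,0,0]],[[0,0,0],[0,0,0]],[[0,0,0],[0,0,0]],[[0,0,0],[0,0,0]],[[0,0,0],[0,0,0]]], grip=85)

```text
time: 23.4
tool_pos: [553.2, -213.9, 151.4]
tcp_rot: [180.0, 0.0, 54.4]
ft_force: [-0.3, -0.0, 0.7]
finger_gap: 85.1
grip_force: 0.0
```

Request:
jog_arm(rows=[[[0,0,-6],[0,0,0]],[[0,0,-18],[0,0,0]],[[0,0,-32],[0,0,0]],[[0,0,-48],[0,0,0]],[[0,0,-64],[0,0,0]],[[0,0,-80],[0,0,0]],[[0,0,-100],[0,0,0]],[[0,0,-115],[0,0,0]],[[0,0,-120],[0,0,0]],[[0,0,-120],[0,0,0]]])

```text
time: 24.4
tool_pos: [553.6, -214.2, 272.6]
tcp_rot: [179.9, -0.0, 54.4]
ft_force: [0.4, -0.2, -0.6]
finger_gap: 85.0
grip_force: 0.0
```

Run:
```python
from h import *
s=r.sense();print(s["time"],s["tool_pos"],s["ft_force"])
p,d=r.snapshot("scene");P=cloud("scene",d)
cv2.imwrite('pics/c5.png',cv2.resize(p[110:310,100:370],None,fx=2.9,fy=2.9))
# cell azimuths mod 60 about the knob, before and after
for D in(np.load("scene0.npy"),d):
    Q=sel(cloud("scene",D),(125,150,200,225),(131,143))[:,:2]-[554.3,-213]; rr=np.hypot(*Q.T); Q=Q[(rr>28)&(rr<60)]
    print("phase mod60",np.degrees(np.angle(np.mean(np.exp(6j*np.arctan2(Q[:,1],Q[:,0])))))/6,len(Q))
```

```text
24.4 [ 553.62591476 -214.22035827  272.62264786] [ 0.40430851 -0.19097371 -0.60245156]
phase mod60 24.182253256801875 256
phase mod60 23.982289399848355 260
```

View pics/c5.png

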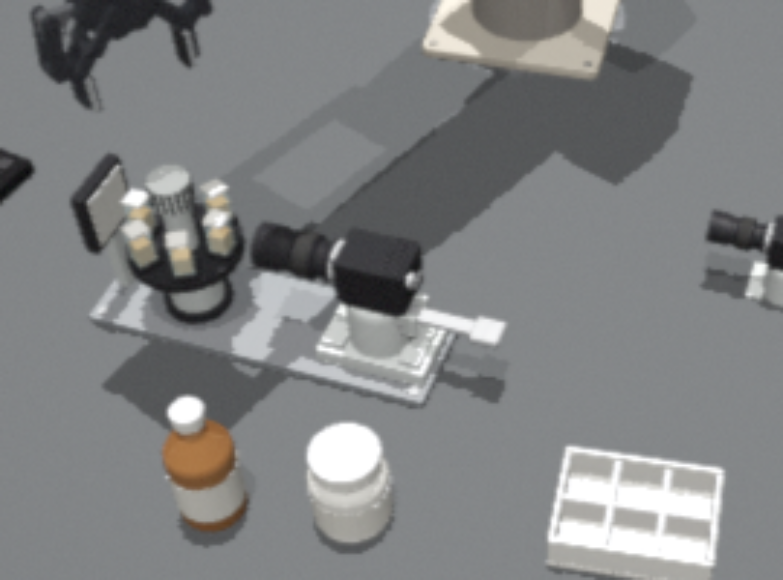

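The picture shows the camera flush on the saddle and the lever level with its pad at (490,330). The cells are resting in a click, and the bottle (205,465), jar (348,480) and tray (635,510) look untouched.

```bash
python3 -c "
from bench import r
print(r.hand_in())"
```

```text
the job is handed in; nothing more can be done
None
```

The job is handed in at about 24.5 s of 64, with no verdict returned: the camera is flush on the saddle facing the turret with its latch down, and the turret was turned one click clockwise (it rests in a click, but identical cells mean the pictures can't confirm which), and bottle, jar and tray look unmoved.

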